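# Fetch the basket weight from behind the bottles

### The arm

A 6-joint arm with a two-finger parallel gripper is mounted at the origin on the work surface. World frame = base frame: x ahead of the robot, y to its left, z up, the work surface at z = 0. Lengths are in m, angles in degrees, forces in N, time in s.
With the tool pointing down it reaches from about 0.4 to 0.825 m from the base axis. Payload 7 kg.
Tool frame: the origin (TCP) lies on the centre line of the jaws, within the pads' length; the fingertips stand 22 mm ahead of it and the grasp point (between the pads) lies 3 mm ahead of it; z points along the fingers, y is the line along which they close (so a half turn about z gives the same grasp; the last joint's range is limited). The gripper opens to 88 mm and grips with 3 to 60 N. Pads are 19 mm wide; open, the fingers measure 130 mm over their backs; the gripper's body (78 mm by 193 mm) begins 47 mm behind the grasp point.
Start: joints at [-58.952, 20.546, 0.682, 0, -70.136, -16.507], TCP at [0.169, -0.653, 0.223] pointing down, gripper open.
Joint ranges: [-176.03, 176.03], [-82.01, 121.73], [-58.28, 71.71], [-173.87, 95.51], [-174.79, -0.11], [-173.66, 173.66]. Speed limits (degrees/s): [136.94, 136.94, 172.46, 180, 180, 180].

### API

Orientations are given as [roll, pitch, yaw] about the fixed x, y, z axes, in that order (R = Rz(yaw) Ry(pitch) Rx(roll)).
In Python, from plant import get_state, cams, r gives the robot as it stands.
- The arm moves only by the tool apply_moves, never from a script. Its argument "targets" is a list of rows, each an object with "dp": the shift along the world's x, y, z in m, a list of three; "yaw": the turn about the world's z in degrees. In form: [{"dp": [x, y, z], "yaw": yaw}, ...]. A call has 1 to 20 rows; each row is the pose to reach, as a shift and turn from the pose commanded when the call began; what a row does not reach only later rows make up. A row lasts 1/12 s, in which the tool goes at most 41.7 mm and 7.16 degrees, less where a joint would pass 70% of its speed; a pose out of reach is approached as far as the arm can. A call with a gripper value outside its range is refused whole. "grip" is the gripper command: -1 is fully open, 1 is shut, values between are in proportion, set as the call begins (left out, the last holds). The fingers move at their own pace and stop on an object; "squeeze" is the grip in N (left out, the last holds). Time passes only in rows, so rows that repeat a pose let the fingers close. It gives the time, the measured TCP pose, the force, the opening and the grip force at its end, in the units of the state.
- get_state(): the state, without advancing time (a new reading comes with each control period).
- cams.capture(name): name is "scene" or "top" or "wrist"; returns a dict with "image" (384x512x3 uint8, red, green, blue), "range_z" (384x512 float32, m along the optical axis (not along the pixel's ray), 0 where there is no reading), "fx", "fy", "cx", "cy" (pixels), "R" (3x3) and "t" (3): a world point X has camera coordinates R X + t; the wrist camera has in their place "T_tool_cam" (4x4, takes a point from camera to tool coordinates, whose origin is the TCP and whose axes are the flange's). Camera axes: x right, y down, z forward; pixel columns grow to the right and rows downward; lengths in m; the calibration is good to about 2 mm. A picture is of the moment at which its call begins: read the wrist's pose just before it.
- r.close_job(): hands the job in; it is judged then, once.
The state is a dict: "time_s": time; "joints": joint angles; "qd": joint speeds; "joint_torque": joint torques, N m; "tcp_pos": TCP position; "eef_rot": TCP orientation; "contact_force": force on the tool from outside, world axes, zero at the start; "moment": the same for the moment, N m; "gripper_width": finger opening in m; "gripper_force": force on a finger pad.
Only numpy, scipy, OpenCV 4.12 (cv2) and the standard library are available. Lean on these libraries where they do the work, as an engineer would, in place of code of your own. Each camera call takes 0.05 s, during which the arm holds its last target. There are 200 camera calls.

### The job

The black iron basket weight is hemmed in at the back of the wooden crate: first stand all three bottles from the crate upright in the lacquer tray, then lift out the weight and set it down in the middle of the half-woven basket to hold it for weaving, and then put each bottle back upright in the crate just where it stood before. Drop nothing and knock nothing over, do not shift the half-woven basket, and leave the tool pot, the gourd and the small dark basket alone.

Things in the scene. Friction and masses are not known exactly. Their poses are not given: they have to be found in the camera images.
- crate: Fixed slatted open crate of pale wood, outside 172 (its x) x 232 (its y) x 65 mm high, walls 8 mm, 16 mm square posts in the inner corners, floor top 8 mm above the table. Origin: centre of its underside; +x is its back. The weight stands at the middle of the back, one bottle close on its left, one on its right, one in front (gaps of a few mm), in any order. Crate, tray and half-woven basket swap places.
- tray: Fixed shallow rectangular serving tray, dark red rim and black floor, outside 200 mm (its x) by 160 mm (its y), rim 6 mm wide and 20 mm high, floor top 6 mm above the table; empty at the start. Origin: centre of its underside, on the table. Side area for the three bottles.
- basket: Half-woven round basket of light cane, loose on the table, 0.3 kg, stiff: woven wall 194 mm across and 50 mm high, inside floor about 150 mm across and 8 mm above the underside; 20 thin upright stakes stand round the rim up to 88 mm above the table. Empty at the start. Origin: centre of its underside; z up.
- weight: Basket weight, black iron, turned: a round foot 64 mm across and 26 mm high, a thin stem and a round knob 26 mm across from 46 to 64 mm above its underside (68 mm tall in all). About 0.6 kg. Origin: centre of its underside; z up. It stands on the crate's floor at the start.
- glue: White glue bottle with an orange cap and an orange band, 56 mm across the body and 190 mm tall, with a round screw cap 30 mm across from 154 to 190 mm above its underside; below the cap a neck 24 mm across (142 to 154 mm) and sloping shoulders. About 0.3 kg. Origin: centre of its underside; z up along the bottle. 
- oil: Dark brown oil bottle with a yellow cap and a cream band, 56 mm across the body and 190 mm tall, with a round screw cap 30 mm across from 154 to 190 mm above its underside; below the cap a neck 24 mm across (142 to 154 mm) and sloping shoulders. About 0.3 kg. Origin: centre of its underside; z up along the bottle. 
- varnish: Blue varnish bottle with a white cap and a pale band, 56 mm across the body and 190 mm tall, with a round screw cap 30 mm across from 154 to 190 mm above its underside; below the cap a neck 24 mm across (142 to 154 mm) and sloping shoulders. About 0.3 kg. Origin: centre of its underside; z up along the bottle. 
- toolpot: Grey stoneware pot with three awls standing in it, 80 mm across, 140 mm tall overall, on the table beyond the work. Bystander. Origin: centre of its underside.
- gourd: Small brown dried gourd, 88 mm across, 128 mm tall, on the table beyond the work. Bystander. Origin: centre of its underside.
- minibasket: Small dark red-brown finished basket with a hoop handle, 96 mm across, 98 mm tall, on the table beyond the work. Bystander. Origin: centre of its underside.
Not all that is in view belongs to the job. What is shaped like the weight but pink is not meant.

How it is judged:
By the outcome, as a careful person would: the job done as asked, in the order asked, and still so for the second after the job is handed in, with the robot touching nothing.
It also fails if it takes over 141 s, if anything falls off the work surface, if the arm or the gripper's body presses on something with over 40 N, if the wrist force passes 120 N, or if a joint passes its speed limit or range.

## Working session

There is one attempt and no reset: what is moved stays moved. The work goes in short steps, Python scripts to look and compute and a tool call to move; the robot and the scene stay as the last step left them, time stands still between calls to the robot, and variables do not carry over. Pictures are saved under pics/ and viewed, at most 14 in all, crops included, and the job is handed in when it is done.

Besides the shell and the picture viewer there is one more tool, called by a JSON object that holds its "api" and its "payload". apply_moves: Moves the arm, as the interface text tells. Its arguments: {"type":"object","properties":{"targets":{"type":"array","items":{"type":"object","properties":{"dp":{"type":"array","items":{"type":"number"}},"yaw":{"type":"number"}}}},"grip":{"type":"number"},"squeeze":{"type":"number"}},"required":["targets"]}

```bash
mkdir -p pics; ls; cat > h.py <<'E'
import numpy as np,cv2
from plant import get_state,cams,r
def cap(n,f=None):
    s=get_state();c=cams.capture(n);c['s']=s
    if f: cv2.imwrite('pics/'+f,cv2.resize(c['image'][:,:,::-1],(768,576),interpolation=cv2.INTER_CUBIC))
    np.savez('/tmp/'+n+'.npz',**{k:v for k,v in c.items() if k!='s'})
    return c
def world(c):
    h,w=c['range_z'].shape;u,v=np.meshgrid(np.arange(w),np.arange(h));z=c['range_z']
    P=np.stack([(u-c['cx'])/c['fx']*z,(v-c['cy'])/c['fy']*z,z],-1)
    return (P-c['t'])@c['R']
E
python3 - <<'E'
from h import *
cap('scene','s1.png');c=cap('top','t1.png')
print(get_state())
E
```

```text
pics
{'time_s': 0.1, 'joints': array([-5.89505926e+01,  2.05876092e+01,  6.38924476e-01, -1.80934009e-02,
       -7.01364501e+01, -1.65071516e+01]), 'qd': array([-0.01857408, -0.0320542 ,  0.15218186,  0.04612734,  0.02369314,
       -0.03068001]), 'joint_torque': array([-1.72790085e-03, -5.84164488e+01,  2.93750203e+01,  7.01548666e+00,
        1.02288093e-02, -6.65445964e-05]), 'tcp_pos': array([ 0.16935237, -0.65294643,  0.22241138]), 'eef_rot': array([ 1.79913541e+02, -7.88326338e-03, -1.65463899e+02]), 'contact_force': array([-0.45034711,  0.14820827,  0.30542047]), 'moment': array([-0.02492387,  0.07694579,  0.05144705]), 'gripper_force': 0.0, 'gripper_width': 0.0873737221073658}
```

View pics/s1.png

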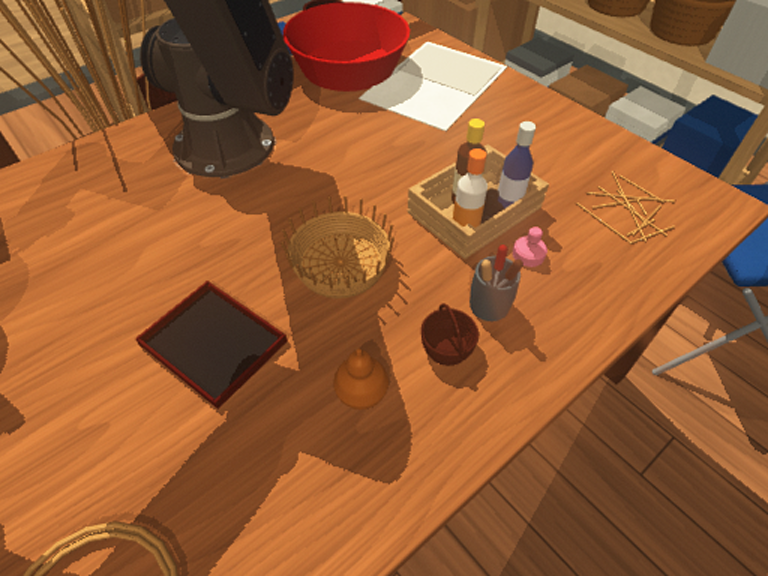

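View pics/t1.png

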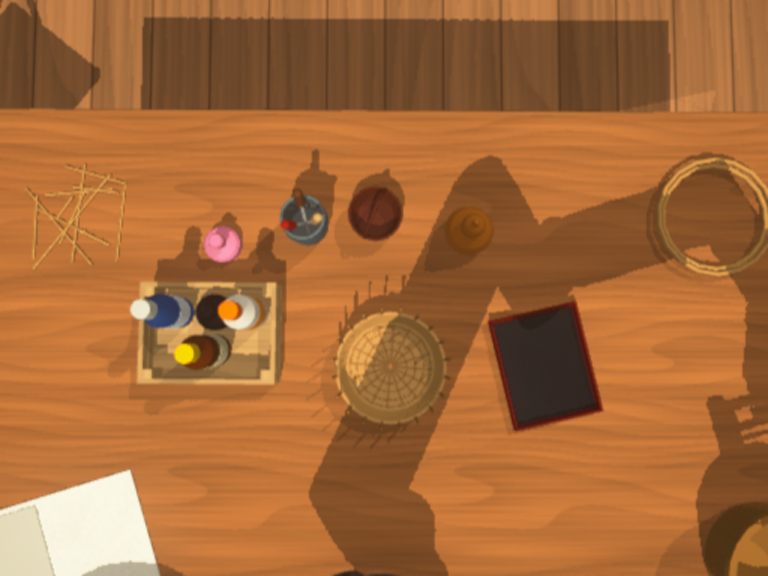

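The top view (768x576) shows blue varnish at (165,311), orange-capped glue at (238,311) and yellow-capped oil at (205,352) in the crate. The black weight is at (213,312), between varnish and glue at the back. The pink look-alike at (222,243) stands outside the crate, so it isn't meant. The half-woven basket is at (390,367) and the tray at (546,365).

```bash
cat > m.py <<'E'
from h import *
c=dict(np.load('/tmp/top.npz'));W=world(c);u,v=np.meshgrid(np.arange(512),np.arange(384))
print('cam',-c['R'].T@c['t'],c['fx'])
def box(x0,x1,y0,y1): return (u*1.5>x0)&(u*1.5<x1)&(v*1.5>y0)&(v*1.5<y1)
cr=box(120,295,265,400)
m=cr&(W[...,2]>.188)&(W[...,2]<.21)
n,l,st,ce=cv2.connectedComponentsWithStats(m.astype('uint8'))
for i in range(1,n):
    if st[i,4]>10:
        p=W[l==i]; print('cap',st[i,4],ce[i]*1.5,p.mean(0).round(4),np.ptp(p,axis=0).round(3),(p.min(0)+p.max(0))/2,c['image'][l==i].mean(0))
def rect(n,m):
    p=W[m][:,:2].astype('float32');print(n,len(p),cv2.minAreaRect(p*1000))
rect('crate',cr&(W[...,2]>.056)&(W[...,2]<.072))
rect('tray',box(480,610,290,440)&(W[...,2]>.013)&(W[...,2]<.03))
b=box(320,465,290,440)
m=b&(W[...,2]>.044)&(W[...,2]<.056);p=(W[m][:,:2]*1000).astype('float32')
print('basket',cv2.fitEllipse(p),cv2.minEnclosingCircle(p))
bl=cr&(c['image'].max(2)<45)&(W[...,2]>.0)
rect('black',bl&box(195,232,290,335));print(np.median(W[bl&box(195,232,290,335)],0))
for n,bb in dict(pot=(275,335,180,250),mini=(345,405,180,245),gourd=(440,500,200,260),pink=(200,245,220,265)).items():
    p=W[box(*bb)&(W[...,2]>.02)];print(n,p.min(0),p.max(0))
E
python3 m.py
```

```text
cam [0.54537135 0.00407506 1.17239969] 432.52643648830156
cap 153 [140.64705882 307.67647059] [0.5774 0.3642 0.1986] [0.027 0.029 0.014] [0.57775813 0.36535222 0.19689856] [221.94117647 213.29411765 186.36601307]
cap 146 [228.29794521 309.1130137 ] [0.5755 0.2331 0.1988] [0.027 0.029 0.017] [0.57570014 0.23309735 0.19633549] [241.07534247 134.56164384   9.86986301]
cap 150 [184.53 352.18] [0.5111 0.2973 0.1987] [0.027 0.03  0.013] [0.51065604 0.29846248 0.19705832] [235.6        200.36666667   3.36666667]
crate 1302 ((540.6914672851562, 300.54217529296875), (171.00540161132812, 233.8362274169922), 0.017557388171553612)
tray 674 ((483.5877380371094, -288.04681396484375), (200.43893432617188, 161.75299072265625), 13.03911018371582)
basket ((482.4037780761719, -11.671921730041504), (184.13140869140625, 184.24729919433594), 3.03928279876709) ((482.0783386230469, -11.587552070617676), 96.40225982666016)
black 0 ((0.0, 0.0), (0.0, 0.0), 0.0)
[nan nan nan]
pot [0.54537135 0.00407506 0.0206954 ] [0.77320062 0.1734791  1.17239969]
mini [ 0.54537135 -0.03204899  0.0202808 ] [0.79679008 0.06264843 1.17239969]
gourd [ 0.54537135 -0.19083041  0.03186919] [0.76350186 0.00407506 1.17239969]
pink [0.54537135 0.00407506 0.02003055] [0.7311353  0.31972702 1.17239969]
  return _methods._mean(a, axis=axis, dtype=dtype,
  ret = um.true_divide(
```

```bash
python3 - <<'E'
import cv2
a=cv2.imread('pics/t1.png')[260:420,110:300];cv2.imwrite('pics/c1.png',cv2.resize(a,None,fx=4,fy=3.7))
E
```

```text
(no output)
```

View pics/c1.png

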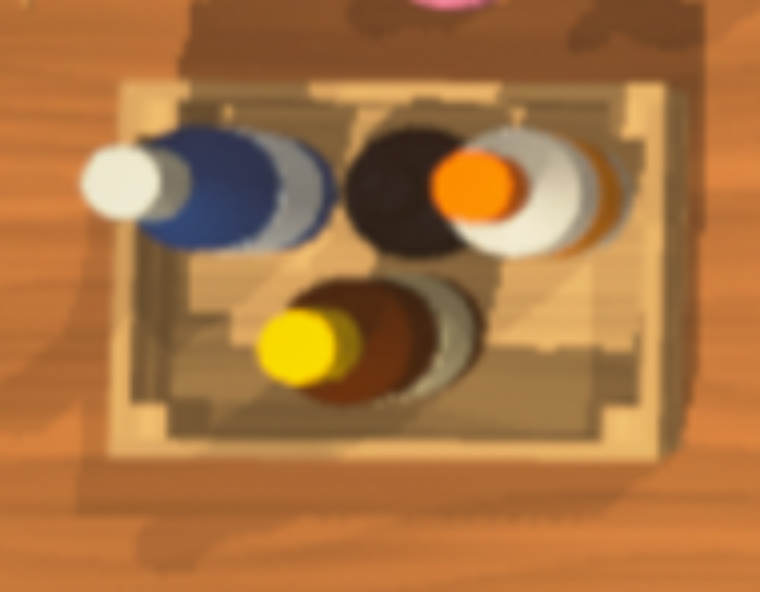

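The crop confirms it: the black weight sits in the crate's back row between varnish and glue, and the pink one is a decoy. The crate sits at yaw 0 and the tray at yaw 13°. I'll grip across world y and take the bottles in the order glue, oil, varnish.

{"api": "apply_moves", "payload": {"targets": [{"dp":[0.0,0.0,0.03],"yaw":-5},{"dp":[0.02,0.02,0.06],"yaw":-10},{"dp":[0.05,0.05,0.08],"yaw":-14.5},{"dp":[0.33,0.35,0.08],"yaw":-14.5},{"dp":[0.33,0.35,0.08],"yaw":-14.5},{"dp":[0.33,0.35,0.08],"yaw":-14.5},{"dp":[0.33,0.35,0.08],"yaw":-14.5},{"dp":[0.33,0.35,0.08],"yaw":-14.5},{"dp":[0.33,0.35,0.08],"yaw":-14.5},{"dp":[0.33,0.35,0.08],"yaw":-14.5},{"dp":[0.33,0.35,0.08],"yaw":-14.5},{"dp":[0.33,0.35,0.08],"yaw":-14.5},{"dp":[0.33,0.35,0.08],"yaw":-14.5},{"dp":[0.406,0.886,0.08],"yaw":-14.5},{"dp":[0.406,0.886,0.08],"yaw":-14.5},{"dp":[0.406,0.886,0.08],"yaw":-14.5},{"dp":[0.406,0.886,0.08],"yaw":-14.5},{"dp":[0.406,0.886,0.08],"yaw":-14.5},{"dp":[0.406,0.886,0.08],"yaw":-14.5},{"dp":[0.406,0.886,0.08],"yaw":-14.5}], "grip": -1, "squeeze": 40}}

```text
time_s: 1.77
tcp_pos: [0.54, -0.0125, 0.3032]
eef_rot: [180.0, -0.0, -180.0]
contact_force: [0.4, -0.8, -0.1]
gripper_width: 0.0874
gripper_force: 0.0
```

{"api": "apply_moves", "payload": {"targets": [{"dp":[0.035,0.245,0]},{"dp":[0.035,0.245,0]},{"dp":[0.035,0.245,0]},{"dp":[0.035,0.245,0]},{"dp":[0.035,0.245,0]},{"dp":[0.035,0.245,0]},{"dp":[0.035,0.245,0]},{"dp":[0.035,0.245,0]},{"dp":[0.035,0.245,0]},{"dp":[0.035,0.245,0]}]}}

```text
$.targets[0]: bad value
```

```bash
cat > w.py <<'E'
from h import *
import sys
from scipy.spatial.transform import Rotation as Ro
c=cap('wrist',sys.argv[1]);s=c['s'];h,w=c['range_z'].shape;u,v=np.meshgrid(np.arange(w),np.arange(h));z=c['range_z']
P=np.stack([(u-c['cx'])/c['fx']*z,(v-c['cy'])/c['fy']*z,z],-1)
T=c['T_tool_cam'];P=P@T[:3,:3].T+T[:3,3]
W=P@Ro.from_euler('xyz',s['eef_rot'],degrees=True).as_matrix().T+s['tcp_pos']
print(s['tcp_pos'].round(4),s['eef_rot'].round(2),'Tcam',T[:3,3])
lo,hi=float(sys.argv[2]),float(sys.argv[3])
m=(z>0)&(W[...,2]>lo)&(W[...,2]<hi)
n,l,st,ce=cv2.connectedComponentsWithStats(m.astype('uint8'))
for i in range(1,n):
    if st[i,4]>60:
        p=W[l==i]; (cc,rr)=cv2.minEnclosingCircle((p[:,:2]*1000).astype('float32'));print('obj',st[i,4],st[i,:4],p.mean(0).round(4),np.round(cc,1),round(rr,1),c['image'][l==i].mean(0).astype(int))
E
python3 w.py w1.png .19 .21
```

```text
[ 0.54   -0.0125  0.3032] [ 179.99   -0.   -179.95] Tcam [ 0.06719716  0.00109393 -0.16110181]
```

{"api": "apply_moves", "payload": {"targets": [{"dp":[0.035,0.245,0],"yaw":0},{"dp":[0.035,0.245,0],"yaw":0},{"dp":[0.035,0.245,0],"yaw":0},{"dp":[0.035,0.245,0],"yaw":0},{"dp":[0.035,0.245,0],"yaw":0},{"dp":[0.035,0.245,0],"yaw":0},{"dp":[0.035,0.245,0],"yaw":0},{"dp":[0.035,0.245,0],"yaw":0},{"dp":[0.035,0.245,0],"yaw":0},{"dp":[0.035,0.245,0],"yaw":0}]}}

```text
time_s: 2.65
tcp_pos: [0.5753, 0.2296, 0.3032]
eef_rot: [-180.0, -0.0, -180.0]
contact_force: [-0.5, -0.4, 0.5]
gripper_width: 0.0877
gripper_force: 0.0
```

```bash
python3 w.py w2.png .19 .21
```

```text
[0.5753 0.2296 0.3032] [-1.7998e+02 -2.0000e-02 -1.7999e+02] Tcam [ 0.06719781  0.00109407 -0.16110224]
obj 764 [309 107  32  32] [0.5084 0.2971 0.1973] [508.6 297.7] 14.9 [248 221  24]
obj 636 [245 173  29  28] [0.5724 0.2337 0.1973] [573.2 233.7] 14.9 [253 156  22]
obj 688 [369 174  31  29] [0.574  0.3633 0.1969] [574.5 364.7] 15.1 [239 235 221]
```

View pics/w2.png

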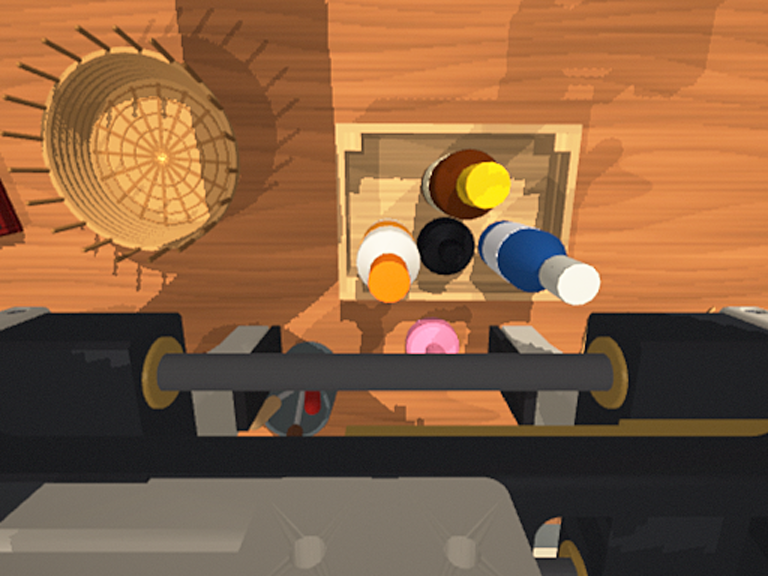

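The wrist view agrees with the top view to within 2 mm; the glue cap is at (389,278). Descending on the glue bottle.

{"api": "apply_moves", "payload": {"targets": [{"dp":[-0.001,0.004,-0.03],"yaw":0},{"dp":[-0.001,0.004,-0.06],"yaw":0},{"dp":[-0.001,0.004,-0.085],"yaw":0},{"dp":[-0.001,0.004,-0.105],"yaw":0},{"dp":[-0.001,0.004,-0.115],"yaw":0},{"dp":[-0.001,0.004,-0.12],"yaw":0},{"dp":[-0.001,0.004,-0.12],"yaw":0},{"dp":[-0.001,0.004,-0.12],"yaw":0}]}}

```text
time_s: 3.37
tcp_pos: [0.5751, 0.2343, 0.1846]
eef_rot: [180.0, 0.1, -180.0]
contact_force: [0.3, -0.1, 0.6]
gripper_width: 0.0874
gripper_force: 0.0
```

{"api": "apply_moves", "payload": {"targets": [{"dp":[0,0,0],"yaw":0},{"dp":[0,0,0],"yaw":0},{"dp":[0,0,0],"yaw":0},{"dp":[0,0,0],"yaw":0},{"dp":[0,0,0],"yaw":0},{"dp":[0,0,0],"yaw":0},{"dp":[0,0,0],"yaw":0},{"dp":[0,0,0],"yaw":0},{"dp":[0,0,0],"yaw":0}], "grip": 1, "squeeze": 40}}

```text
time_s: 4.12
tcp_pos: [0.5744, 0.2344, 0.1832]
eef_rot: [-180.0, -0.0, -180.0]
contact_force: [-0.8, -0.8, 0.7]
gripper_width: 0.0334
gripper_force: 0.0
```

{"api": "apply_moves", "payload": {"targets": [{"dp":[0,0,0],"yaw":0},{"dp":[0,0,0],"yaw":0},{"dp":[0,0,0],"yaw":0},{"dp":[0,0,0.003],"yaw":0},{"dp":[0,0,0.01],"yaw":0},{"dp":[0,0,0.02],"yaw":0},{"dp":[0,0,0.035],"yaw":0},{"dp":[0,0,0.05],"yaw":0},{"dp":[0,0,0.07],"yaw":0},{"dp":[0,0,0.09],"yaw":0},{"dp":[0,0,0.105],"yaw":0},{"dp":[0,0,0.115],"yaw":0},{"dp":[0,0,0.12],"yaw":0}]}}

```text
time_s: 5.2
tcp_pos: [0.5749, 0.2347, 0.3056]
eef_rot: [179.9, 0.1, -180.0]
contact_force: [-0.9, 0.1, -3.5]
gripper_width: 0.0285
gripper_force: 40.0
```

{"api": "apply_moves", "payload": {"targets": [{"dp":[0,-0.008,0],"yaw":0},{"dp":[-0.001,-0.02,0],"yaw":0},{"dp":[-0.002,-0.038,0],"yaw":0},{"dp":[-0.003,-0.06,0],"yaw":0},{"dp":[-0.005,-0.088,0],"yaw":0},{"dp":[-0.006,-0.118,0],"yaw":0},{"dp":[-0.008,-0.15,0],"yaw":0},{"dp":[-0.01,-0.183,0],"yaw":0},{"dp":[-0.012,-0.216,0],"yaw":0},{"dp":[-0.014,-0.249,0],"yaw":0},{"dp":[-0.016,-0.282,0],"yaw":0},{"dp":[-0.018,-0.315,0],"yaw":0},{"dp":[-0.02,-0.348,0],"yaw":0},{"dp":[-0.021,-0.381,0],"yaw":0},{"dp":[-0.023,-0.413,0],"yaw":0},{"dp":[-0.025,-0.443,0],"yaw":0},{"dp":[-0.026,-0.47,0],"yaw":0},{"dp":[-0.028,-0.495,0],"yaw":0},{"dp":[-0.029,-0.515,0],"yaw":0},{"dp":[-0.03,-0.53,0],"yaw":0}]}}

```text
time_s: 6.87
tcp_pos: [0.5422, -0.2985, 0.3022]
eef_rot: [180.0, -0.1, 179.9]
contact_force: [-0.2, -0.5, -2.8]
gripper_width: 0.0289
gripper_force: 40.0
```

{"api": "apply_moves", "payload": {"targets": [{"dp":[0,-0.01,0],"yaw":0},{"dp":[0,-0.015,-0.01],"yaw":0},{"dp":[0,-0.015,-0.03],"yaw":0},{"dp":[0,-0.015,-0.055],"yaw":0},{"dp":[0,-0.015,-0.08],"yaw":0},{"dp":[0,-0.015,-0.1],"yaw":0},{"dp":[0,-0.015,-0.11],"yaw":0},{"dp":[0,-0.015,-0.115],"yaw":0},{"dp":[0,-0.015,-0.118],"yaw":0},{"dp":[0,-0.015,-0.12],"yaw":0},{"dp":[0,-0.015,-0.12],"yaw":0}]}}

```text
time_s: 7.78
tcp_pos: [0.5449, -0.3106, 0.184]
eef_rot: [-180.0, 0.1, -179.9]
contact_force: [0.1, -0.3, -2.0]
gripper_width: 0.029
gripper_force: 40.0
```

{"api": "apply_moves", "payload": {"targets": [{"dp":[0,0,-0.001],"yaw":0},{"dp":[0,0,-0.001],"yaw":0},{"dp":[0,0,-0.0015],"yaw":0},{"dp":[0,0,-0.002],"yaw":0},{"dp":[0,0,-0.002],"yaw":0}]}}

```text
time_s: 8.2
tcp_pos: [0.5444, -0.3106, 0.1814]
eef_rot: [-180.0, 0.0, -180.0]
contact_force: [-0.3, 1.0, -2.4]
gripper_width: 0.0287
gripper_force: 40.0
```

{"api": "apply_moves", "payload": {"targets": [{"dp":[0,0,0],"yaw":0},{"dp":[0,0,0],"yaw":0},{"dp":[0,0,0],"yaw":0},{"dp":[0,0,0],"yaw":0},{"dp":[0,0,0],"yaw":0},{"dp":[0,0,0],"yaw":0},{"dp":[0,0,0.01],"yaw":0},{"dp":[0,0,0.03],"yaw":0},{"dp":[0,0,0.055],"yaw":0},{"dp":[0,0,0.085],"yaw":0},{"dp":[0,0,0.11],"yaw":0},{"dp":[0,0,0.12],"yaw":0},{"dp":[0,0,0.122],"yaw":0}], "grip": -0.2}}

```text
time_s: 9.28
tcp_pos: [0.5454, -0.3111, 0.3071]
eef_rot: [-179.9, 0.3, -179.9]
contact_force: [-0.3, 0.2, -0.2]
gripper_width: 0.0523
gripper_force: 0.0
```

{"api": "apply_moves", "payload": {"targets": [{"dp":[-0.001,0.02,0],"yaw":0},{"dp":[-0.003,0.055,0],"yaw":0},{"dp":[-0.035,0.609,0],"yaw":0},{"dp":[-0.035,0.609,0],"yaw":0},{"dp":[-0.035,0.609,0],"yaw":0},{"dp":[-0.035,0.609,0],"yaw":0},{"dp":[-0.035,0.609,0],"yaw":0},{"dp":[-0.035,0.609,0],"yaw":0},{"dp":[-0.035,0.609,0],"yaw":0},{"dp":[-0.035,0.609,0],"yaw":0},{"dp":[-0.035,0.609,0],"yaw":0},{"dp":[-0.035,0.609,0],"yaw":0},{"dp":[-0.035,0.609,0],"yaw":0},{"dp":[-0.035,0.609,0],"yaw":0},{"dp":[-0.035,0.609,0],"yaw":0},{"dp":[-0.035,0.609,0],"yaw":0},{"dp":[-0.035,0.609,0],"yaw":0},{"dp":[-0.035,0.609,0],"yaw":0},{"dp":[-0.035,0.609,0],"yaw":0},{"dp":[-0.035,0.609,0],"yaw":0}]}}

```text
time_s: 10.95
tcp_pos: [0.5094, 0.2973, 0.3032]
eef_rot: [-180.0, -0.0, 180.0]
contact_force: [0.1, 0.1, 0.4]
gripper_width: 0.0527
gripper_force: 0.0
```

{"api": "apply_moves", "payload": {"targets": [{"dp":[0,0,-0.03],"yaw":0},{"dp":[0,0,-0.06],"yaw":0},{"dp":[0,0,-0.085],"yaw":0},{"dp":[0,0,-0.105],"yaw":0},{"dp":[0,0,-0.115],"yaw":0},{"dp":[0,0,-0.12],"yaw":0},{"dp":[0,0,-0.12],"yaw":0},{"dp":[0,0,-0.12],"yaw":0}]}}

```text
time_s: 11.62
tcp_pos: [0.5101, 0.2984, 0.1845]
eef_rot: [180.0, 0.1, -180.0]
contact_force: [0.9, -0.8, 0.4]
gripper_width: 0.0525
gripper_force: 0.0
```

{"api": "apply_moves", "payload": {"targets": [{"dp":[0,0,0],"yaw":0},{"dp":[0,0,0],"yaw":0},{"dp":[0,0,0],"yaw":0},{"dp":[0,0,0],"yaw":0},{"dp":[0,0,0],"yaw":0},{"dp":[0,0,0],"yaw":0},{"dp":[0,0,0],"yaw":0},{"dp":[0,0,0],"yaw":0}], "grip": 1}}

```text
time_s: 12.28
tcp_pos: [0.5097, 0.2985, 0.1838]
eef_rot: [180.0, 0.0, -179.9]
contact_force: [0.3, -1.4, 3.6]
gripper_width: 0.0285
gripper_force: 40.0
```

{"api": "apply_moves", "payload": {"targets": [{"dp":[0,0,0.003],"yaw":0},{"dp":[0,0,0.01],"yaw":0},{"dp":[0,0,0.02],"yaw":0},{"dp":[0,0,0.035],"yaw":0},{"dp":[0,0,0.05],"yaw":0},{"dp":[0,0,0.07],"yaw":0},{"dp":[0,0,0.09],"yaw":0},{"dp":[0,0,0.105],"yaw":0},{"dp":[0,0,0.115],"yaw":0},{"dp":[0,0,0.12],"yaw":0}]}}

```text
time_s: 13.12
tcp_pos: [0.5097, 0.2987, 0.3052]
eef_rot: [179.9, 0.1, -180.0]
contact_force: [0.1, -0.0, -3.0]
gripper_width: 0.0287
gripper_force: 40.0
```

{"api": "apply_moves", "payload": {"targets": [{"dp":[-0.001,-0.008,0],"yaw":0},{"dp":[-0.002,-0.022,0],"yaw":0},{"dp":[-0.005,-0.044,0],"yaw":0},{"dp":[-0.008,-0.072,0],"yaw":0},{"dp":[-0.012,-0.106,0],"yaw":0},{"dp":[-0.016,-0.142,0],"yaw":0},{"dp":[-0.02,-0.178,0],"yaw":0},{"dp":[-0.024,-0.214,0],"yaw":0},{"dp":[-0.028,-0.25,0],"yaw":0},{"dp":[-0.032,-0.286,0],"yaw":0},{"dp":[-0.036,-0.322,0],"yaw":0},{"dp":[-0.041,-0.358,0],"yaw":0},{"dp":[-0.045,-0.394,0],"yaw":0},{"dp":[-0.049,-0.43,0],"yaw":0},{"dp":[-0.053,-0.466,0],"yaw":0},{"dp":[-0.057,-0.502,0],"yaw":0},{"dp":[-0.061,-0.536,0],"yaw":0},{"dp":[-0.065,-0.566,0],"yaw":0},{"dp":[-0.069,-0.592,0],"yaw":0},{"dp":[-0.072,-0.612,0],"yaw":0}]}}

```text
time_s: 14.78
tcp_pos: [0.435, -0.3158, 0.3019]
eef_rot: [180.0, -0.1, 179.9]
contact_force: [1.2, 1.1, -3.3]
gripper_width: 0.0288
gripper_force: 40.0
```

{"api": "apply_moves", "payload": {"targets": [{"dp":[0,-0.012,0],"yaw":0},{"dp":[0,-0.019,-0.005],"yaw":0},{"dp":[0,-0.021,-0.02],"yaw":0},{"dp":[0,-0.021,-0.045],"yaw":0},{"dp":[0,-0.021,-0.07],"yaw":0},{"dp":[0,-0.021,-0.095],"yaw":0},{"dp":[0,-0.021,-0.11],"yaw":0},{"dp":[0,-0.021,-0.115],"yaw":0},{"dp":[0,-0.021,-0.118],"yaw":0},{"dp":[0,-0.021,-0.12],"yaw":0},{"dp":[0,-0.021,-0.121],"yaw":0},{"dp":[0,-0.021,-0.122],"yaw":0},{"dp":[0,-0.021,-0.1225],"yaw":0},{"dp":[0,-0.021,-0.1225],"yaw":0},{"dp":[0,-0.021,-0.1225],"yaw":0}]}}

```text
time_s: 16.03
tcp_pos: [0.438, -0.335, 0.1818]
eef_rot: [-179.9, 0.1, -179.9]
contact_force: [0.3, -0.4, 2.0]
gripper_width: 0.0287
gripper_force: 40.0
```

{"api": "apply_moves", "payload": {"targets": [{"dp":[0,0,0],"yaw":0},{"dp":[0,0,0],"yaw":0},{"dp":[0,0,0],"yaw":0},{"dp":[0,0,0],"yaw":0},{"dp":[0,0,0],"yaw":0},{"dp":[0,0,0],"yaw":0},{"dp":[0,0,0.01],"yaw":0},{"dp":[0,0,0.03],"yaw":0},{"dp":[0,0,0.055],"yaw":0},{"dp":[0,0,0.085],"yaw":0},{"dp":[0,0,0.11],"yaw":0},{"dp":[0,0,0.12],"yaw":0},{"dp":[0,0,0.1225],"yaw":0},{"dp":[0.01,0.02,0.1225],"yaw":0},{"dp":[0.02,0.05,0.1225],"yaw":0},{"dp":[0.03,0.09,0.1225],"yaw":0},{"dp":[0.035,0.13,0.1225],"yaw":0},{"dp":[0.04,0.17,0.1225],"yaw":0},{"dp":[0.045,0.21,0.1225],"yaw":0},{"dp":[0.05,0.25,0.1225],"yaw":0}], "grip": -0.2}}

```text
time_s: 17.7
tcp_pos: [0.4866, -0.0827, 0.3024]
eef_rot: [180.0, -0.1, -180.0]
contact_force: [0.5, 0.6, -0.2]
gripper_width: 0.0526
gripper_force: 0.0
```

{"api": "apply_moves", "payload": {"targets": [{"dp":[0.0885,0.449,0],"yaw":0},{"dp":[0.0885,0.449,0],"yaw":0},{"dp":[0.0885,0.449,0],"yaw":0},{"dp":[0.0885,0.449,0],"yaw":0},{"dp":[0.0885,0.449,0],"yaw":0},{"dp":[0.0885,0.449,0],"yaw":0},{"dp":[0.0885,0.449,0],"yaw":0},{"dp":[0.0885,0.449,0],"yaw":0},{"dp":[0.0885,0.449,0],"yaw":0},{"dp":[0.0885,0.449,0],"yaw":0},{"dp":[0.0885,0.449,0],"yaw":0},{"dp":[0.0885,0.449,0],"yaw":0},{"dp":[0.0885,0.449,0],"yaw":0},{"dp":[0.0885,0.449,0],"yaw":0},{"dp":[0.0885,0.449,0],"yaw":0}]}}

```text
time_s: 18.95
tcp_pos: [0.5757, 0.3635, 0.303]
eef_rot: [-180.0, -0.0, -180.0]
contact_force: [-0.2, -0.5, 0.6]
gripper_width: 0.0525
gripper_force: 0.0
```

{"api": "apply_moves", "payload": {"targets": [{"dp":[0,0,-0.03],"yaw":0},{"dp":[0,0,-0.06],"yaw":0},{"dp":[0,0,-0.085],"yaw":0},{"dp":[0,0,-0.105],"yaw":0},{"dp":[0,0,-0.115],"yaw":0},{"dp":[0,0,-0.12],"yaw":0},{"dp":[0,0,-0.12],"yaw":0},{"dp":[0,0,-0.12],"yaw":0}]}}

```text
time_s: 19.62
tcp_pos: [0.5766, 0.3644, 0.1848]
eef_rot: [179.9, 0.1, -180.0]
contact_force: [-0.5, -0.8, 0.0]
gripper_width: 0.053
gripper_force: 0.0
```

{"api": "apply_moves", "payload": {"targets": [{"dp":[0,0,0],"yaw":0},{"dp":[0,0,0],"yaw":0},{"dp":[0,0,0],"yaw":0},{"dp":[0,0,0],"yaw":0},{"dp":[0,0,0],"yaw":0},{"dp":[0,0,0],"yaw":0},{"dp":[0,0,0],"yaw":0},{"dp":[0,0,0],"yaw":0}], "grip": 1}}

```text
time_s: 20.28
tcp_pos: [0.5762, 0.3645, 0.1838]
eef_rot: [180.0, 0.0, -179.9]
contact_force: [0.3, -0.3, 3.8]
gripper_width: 0.0289
gripper_force: 40.0
```

{"api": "apply_moves", "payload": {"targets": [{"dp":[0,0,0.003],"yaw":0},{"dp":[0,0,0.01],"yaw":0},{"dp":[0,0,0.02],"yaw":0},{"dp":[0,0,0.035],"yaw":0},{"dp":[0,0,0.05],"yaw":0},{"dp":[0,0,0.07],"yaw":0},{"dp":[0,0,0.09],"yaw":0},{"dp":[0,0,0.105],"yaw":0},{"dp":[0,0,0.115],"yaw":0},{"dp":[0,0,0.12],"yaw":0}]}}

```text
time_s: 21.12
tcp_pos: [0.5762, 0.3647, 0.3054]
eef_rot: [179.9, 0.1, -180.0]
contact_force: [1.0, -0.7, -2.4]
gripper_width: 0.0287
gripper_force: 40.0
```

{"api": "apply_moves", "payload": {"targets": [{"dp":[-0.001,-0.008,0],"yaw":0},{"dp":[-0.003,-0.022,0],"yaw":0},{"dp":[-0.007,-0.044,0],"yaw":0},{"dp":[-0.012,-0.072,0],"yaw":0},{"dp":[-0.017,-0.106,0],"yaw":0},{"dp":[-0.023,-0.142,0],"yaw":0},{"dp":[-0.029,-0.178,0],"yaw":0},{"dp":[-0.035,-0.214,0],"yaw":0},{"dp":[-0.041,-0.25,0],"yaw":0},{"dp":[-0.047,-0.286,0],"yaw":0},{"dp":[-0.053,-0.322,0],"yaw":0},{"dp":[-0.059,-0.358,0],"yaw":0},{"dp":[-0.065,-0.394,0],"yaw":0},{"dp":[-0.071,-0.43,0],"yaw":0},{"dp":[-0.077,-0.466,0],"yaw":0},{"dp":[-0.083,-0.502,0],"yaw":0},{"dp":[-0.089,-0.536,0],"yaw":0},{"dp":[-0.094,-0.566,0],"yaw":0},{"dp":[-0.098,-0.592,0],"yaw":0},{"dp":[-0.101,-0.607,0],"yaw":0}]}}

```text
time_s: 22.78
tcp_pos: [0.4723, -0.2453, 0.302]
eef_rot: [180.0, -0.1, 179.9]
contact_force: [1.1, -0.1, -2.5]
gripper_width: 0.0288
gripper_force: 40.0
```

{"api": "apply_moves", "payload": {"targets": [{"dp":[0,-0.006,0],"yaw":0},{"dp":[0,-0.008,-0.005],"yaw":0},{"dp":[0,-0.008,-0.02],"yaw":0},{"dp":[0,-0.008,-0.045],"yaw":0},{"dp":[0,-0.008,-0.07],"yaw":0},{"dp":[0,-0.008,-0.095],"yaw":0},{"dp":[0,-0.008,-0.11],"yaw":0},{"dp":[0,-0.008,-0.115],"yaw":0},{"dp":[0,-0.008,-0.118],"yaw":0},{"dp":[0,-0.008,-0.12],"yaw":0},{"dp":[0,-0.008,-0.121],"yaw":0},{"dp":[0,-0.008,-0.122],"yaw":0},{"dp":[0,-0.008,-0.1225],"yaw":0},{"dp":[0,-0.008,-0.1225],"yaw":0},{"dp":[0,-0.008,-0.1225],"yaw":0}]}}

```text
time_s: 24.03
tcp_pos: [0.4756, -0.2509, 0.1818]
eef_rot: [-180.0, 0.1, -180.0]
contact_force: [0.6, 0.9, 2.4]
gripper_width: 0.0288
gripper_force: 40.0
```

{"api": "apply_moves", "payload": {"targets": [{"dp":[0,0,0],"yaw":0},{"dp":[0,0,0],"yaw":0},{"dp":[0,0,0],"yaw":0},{"dp":[0,0,0],"yaw":0},{"dp":[0,0,0],"yaw":0},{"dp":[0,0,0],"yaw":0},{"dp":[0,0,0.01],"yaw":0},{"dp":[0,0,0.03],"yaw":0},{"dp":[0,0,0.055],"yaw":0},{"dp":[0,0,0.085],"yaw":0},{"dp":[0,0,0.11],"yaw":0},{"dp":[0,0,0.12],"yaw":0},{"dp":[0,0,0.1225],"yaw":0},{"dp":[0.005,0.02,0.1225],"yaw":0},{"dp":[0.01,0.05,0.1225],"yaw":0},{"dp":[0.02,0.09,0.1225],"yaw":0},{"dp":[0.03,0.13,0.1225],"yaw":0},{"dp":[0.04,0.17,0.1225],"yaw":0},{"dp":[0.05,0.21,0.1225],"yaw":0},{"dp":[0.05,0.25,0.1225],"yaw":0}], "grip": -0.2}}

```text
time_s: 25.7
tcp_pos: [0.5252, 0.0015, 0.302]
eef_rot: [-180.0, -0.1, -180.0]
contact_force: [-0.3, 0.7, 0.0]
gripper_width: 0.0526
gripper_force: 0.0
```

{"api": "apply_moves", "payload": {"targets": [{"dp":[0.05,0.23,0],"yaw":0},{"dp":[0.05,0.23,0],"yaw":0},{"dp":[0.05,0.23,0],"yaw":0},{"dp":[0.05,0.23,0],"yaw":0},{"dp":[0.05,0.23,0],"yaw":0},{"dp":[0.05,0.23,0],"yaw":0},{"dp":[0.05,0.23,0],"yaw":0},{"dp":[0.05,0.23,0],"yaw":0},{"dp":[0.05,0.23,0],"yaw":0},{"dp":[0.05,0.23,0],"yaw":0}]}}

```text
time_s: 26.53
tcp_pos: [0.5746, 0.2285, 0.303]
eef_rot: [-180.0, -0.0, -180.0]
contact_force: [-0.1, -0.4, 0.1]
gripper_width: 0.0524
gripper_force: 0.0
```

```bash
python3 w.py w3.png .070 .082; cat > m2.py <<'E'
from h import *
import sys
c=cap('top',sys.argv[1]);W=world(c);u,v=np.meshgrid(np.arange(512),np.arange(384))
for lo,hi in((.188,.21),(.0675,.085)):
  m=(c['range_z']>0)&(W[...,2]>lo)&(W[...,2]<hi)&(W[...,0]>.35)&(W[...,0]<.63)&(abs(W[...,1])<.5)
  n,l,st,ce=cv2.connectedComponentsWithStats(m.astype('uint8'))
  for i in range(1,n):
    if st[i,4]>25: p=W[l==i];print(lo,st[i,4],ce[i]*1.5,p.mean(0).round(4),((p.min(0)+p.max(0))/2).round(4),c['image'][l==i].mean(0).astype(int))
m=(u*1.5>320)&(u*1.5<465)&(v*1.5>290)&(v*1.5<440)&(W[...,2]>.044)&(W[...,2]<.056);p=(W[m][:,:2]*1000).astype('float32')
print('basket',cv2.fitEllipse(p)[:2])
E
python3 m2.py t2.png
```

```text
[0.5746 0.2285 0.303 ] [-1.7998e+02 -4.0000e-02 -1.8000e+02] Tcam [ 0.06719783  0.00109413 -0.16110242]
obj 229 [294 161  18  17] [0.5743 0.2979 0.0744] [574.9 298.6] 12.9 [27 26 29]
0.188 147 [588.91836735 329.8877551 ] [ 0.5453 -0.3089  0.1955] [ 0.5451 -0.3095  0.194 ] [243 136   9]
0.188 144 [549.52083333 375.13541667] [ 0.4775 -0.2484  0.1959] [ 0.4777 -0.2491  0.1956] [223 218 195]
0.188 149 [606.27181208 400.48993289] [ 0.4398 -0.3331  0.1953] [ 0.4397 -0.3343  0.1938] [236 201   1]
0.0675 35 [552.68571429 329.61428571] [ 0.5456 -0.2858  0.0757] [ 0.5463 -0.2888  0.0766] [140  86  28]
0.0675 33 [519.04545455 365.86363636] [ 0.4847 -0.2278  0.0774] [ 0.4797 -0.2326  0.0768] [115 112 109]
0.0675 41 [569.37804878 388.86585366] [ 0.4463 -0.3123  0.0766] [ 0.4425 -0.3172  0.0762] [129 114  82]
basket ((482.3370666503906, -11.669692993164062), (184.1019287109375, 184.52890014648438))
```

View pics/w3.png

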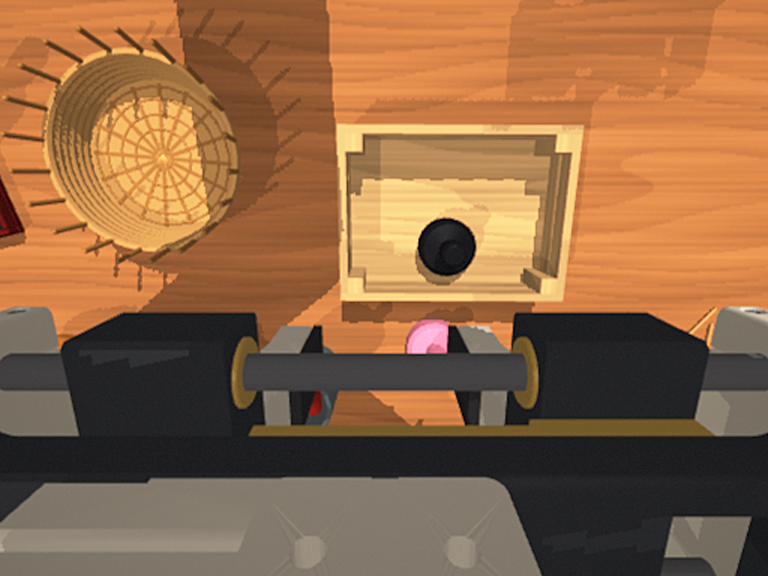

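View pics/t2.png

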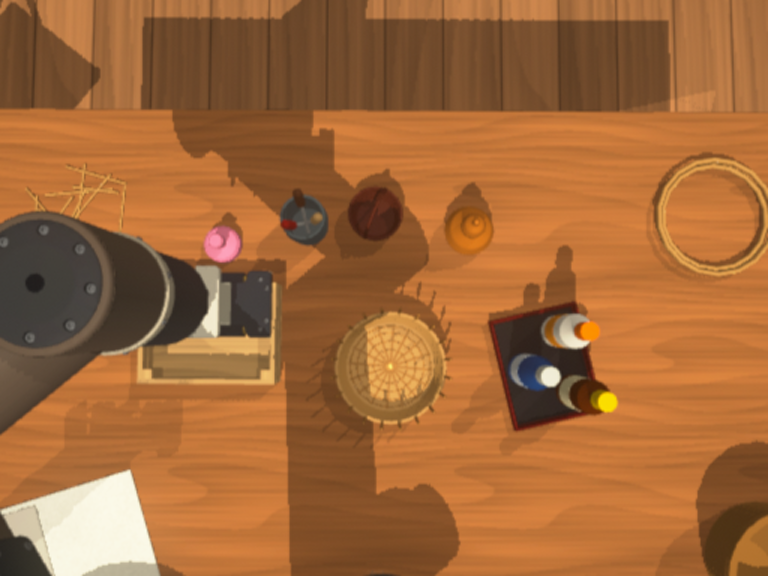

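The weight now stands free at wrist (447,247), about (0.575,0.299). The top view shows all three bottles upright in the tray: glue (588,330), varnish (549,375), oil (606,400).

{"api": "apply_moves", "payload": {"targets": [{"dp":[0,0.02,0],"yaw":0},{"dp":[0,0.05,-0.01],"yaw":0},{"dp":[0,0.069,-0.03],"yaw":0},{"dp":[0,0.069,-0.06],"yaw":0},{"dp":[0,0.069,-0.09],"yaw":0},{"dp":[0,0.069,-0.12],"yaw":0},{"dp":[0,0.069,-0.15],"yaw":0},{"dp":[0,0.069,-0.18],"yaw":0},{"dp":[0,0.069,-0.2],"yaw":0},{"dp":[0,0.069,-0.215],"yaw":0},{"dp":[0,0.069,-0.228],"yaw":0},{"dp":[0,0.069,-0.234],"yaw":0},{"dp":[0,0.069,-0.237],"yaw":0},{"dp":[0,0.069,-0.237],"yaw":0},{"dp":[0,0.069,-0.237],"yaw":0},{"dp":[0,0.069,-0.237],"yaw":0}]}}

```text
time_s: 27.97
tcp_pos: [0.5755, 0.2987, 0.0674]
eef_rot: [179.9, 0.1, -180.0]
contact_force: [-0.7, 0.2, -0.7]
gripper_width: 0.0525
gripper_force: 0.0
```

{"api": "apply_moves", "payload": {"targets": [{"dp":[0,0,0],"yaw":0},{"dp":[0,0,0],"yaw":0},{"dp":[0,0,0],"yaw":0},{"dp":[0,0,0],"yaw":0},{"dp":[0,0,0],"yaw":0},{"dp":[0,0,0],"yaw":0},{"dp":[0,0,0],"yaw":0},{"dp":[0,0,0],"yaw":0}], "grip": 1, "squeeze": 50}}

```text
time_s: 28.63
tcp_pos: [0.5749, 0.2978, 0.0664]
eef_rot: [-180.0, -0.0, -180.0]
contact_force: [-0.3, -4.4, 1.9]
gripper_width: 0.0221
gripper_force: 50.0
```

{"api": "apply_moves", "payload": {"targets": [{"dp":[0,0,0.002],"yaw":0},{"dp":[0,0,0.006],"yaw":0},{"dp":[0,0,0.014],"yaw":0},{"dp":[0,0,0.025],"yaw":0},{"dp":[0,0,0.04],"yaw":0},{"dp":[0,0,0.06],"yaw":0},{"dp":[0,0,0.085],"yaw":0},{"dp":[0,0,0.11],"yaw":0},{"dp":[0,0,0.13],"yaw":0},{"dp":[0,0,0.14],"yaw":0}]}}

```text
time_s: 29.47
tcp_pos: [0.5759, 0.2993, 0.2106]
eef_rot: [179.8, 0.2, -179.9]
contact_force: [-0.0, 0.6, -5.1]
gripper_width: 0.0221
gripper_force: 50.0
```

{"api": "apply_moves", "payload": {"targets": [{"dp":[-0.002,-0.006,0],"yaw":0},{"dp":[-0.005,-0.016,0],"yaw":0},{"dp":[-0.009,-0.03,0],"yaw":0},{"dp":[-0.014,-0.048,0],"yaw":0},{"dp":[-0.021,-0.07,0],"yaw":0},{"dp":[-0.028,-0.094,0],"yaw":0},{"dp":[-0.036,-0.12,0],"yaw":0},{"dp":[-0.044,-0.146,0],"yaw":0},{"dp":[-0.052,-0.172,0],"yaw":0},{"dp":[-0.059,-0.198,0],"yaw":0},{"dp":[-0.067,-0.224,0],"yaw":0},{"dp":[-0.074,-0.248,0],"yaw":0},{"dp":[-0.081,-0.27,0],"yaw":0},{"dp":[-0.086,-0.287,0],"yaw":0},{"dp":[-0.09,-0.3,0],"yaw":0},{"dp":[-0.092,-0.307,0],"yaw":0},{"dp":[-0.093,-0.31,0],"yaw":0},{"dp":[-0.093,-0.31,0],"yaw":0},{"dp":[-0.093,-0.31,0],"yaw":0}]}}

```text
time_s: 31.05
tcp_pos: [0.4821, -0.0113, 0.2061]
eef_rot: [180.0, -0.0, -180.0]
contact_force: [-0.3, 0.7, -5.6]
gripper_width: 0.0219
gripper_force: 50.0
```

```bash
python3 w.py w4.png .055 .08; python3 - <<'E'
from h import *
c=cap('scene');a=c['image'][90:250,170:330][:,:,::-1];cv2.imwrite('pics/c2.png',cv2.resize(a,(600,600),interpolation=cv2.INTER_CUBIC))
E
```

```text
[ 0.4821 -0.0113  0.2061] [ 179.99   -0.   -179.96] Tcam [ 0.06719733  0.00109394 -0.16110183]
obj 722 [ 35 150  45  50] [ 0.4692 -0.228   0.0679] [ 474.3 -247.3] 28.2 [188 184 182]
obj 1660 [411 156 101  79] [0.4772 0.207  0.0631] [496.7 235.6] 68.3 [235 208 135]
obj 585 [411 260  52  29] [0.6134 0.2184 0.0629] [600.1 226. ] 40.6 [244 213 138]
```

View pics/c2.png

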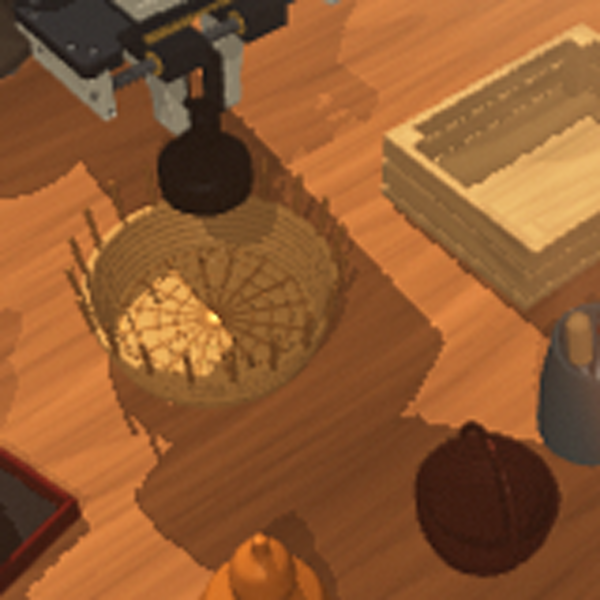

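The weight hangs upright at (205,170), over the basket. Lowering it.

{"api": "apply_moves", "payload": {"targets": [{"dp":[0,0,-0.006],"yaw":0},{"dp":[0,0,-0.018],"yaw":0},{"dp":[0,0,-0.036],"yaw":0},{"dp":[0,0,-0.056],"yaw":0},{"dp":[0,0,-0.076],"yaw":0},{"dp":[0,0,-0.096],"yaw":0},{"dp":[0,0,-0.112],"yaw":0},{"dp":[0,0,-0.124],"yaw":0},{"dp":[0,0,-0.131],"yaw":0},{"dp":[0,0,-0.135],"yaw":0},{"dp":[0,0,-0.138],"yaw":0},{"dp":[0,0,-0.139],"yaw":0},{"dp":[0,0,-0.14],"yaw":0},{"dp":[0,0,-0.14],"yaw":0},{"dp":[0,0,-0.14],"yaw":0}]}}

```text
time_s: 32.4
tcp_pos: [0.4823, -0.0115, 0.0668]
eef_rot: [180.0, 0.1, -180.0]
contact_force: [0.2, 0.7, -6.3]
gripper_width: 0.0222
gripper_force: 50.0
```

{"api": "apply_moves", "payload": {"targets": [{"dp":[0,0,0],"yaw":0},{"dp":[0,0,-0.0005],"yaw":0},{"dp":[0,0,-0.0005],"yaw":0},{"dp":[0,0,-0.001],"yaw":0},{"dp":[0,0,-0.001],"yaw":0},{"dp":[0,0,-0.001],"yaw":0}]}}

```text
time_s: 32.9
tcp_pos: [0.4823, -0.0117, 0.0662]
eef_rot: [-180.0, 0.1, -179.9]
contact_force: [-2.7, -0.1, 5.2]
gripper_width: 0.0223
gripper_force: 50.0
```

Contact: the vertical force went from −6.3 N to +5.2 N. Now I'll release and lift.

{"api": "apply_moves", "payload": {"targets": [{"dp":[0,0,0.0005],"yaw":0},{"dp":[0,0,0.0005],"yaw":0},{"dp":[0,0,0.0005],"yaw":0},{"dp":[0,0,0.0005],"yaw":0},{"dp":[0,0,0.0005],"yaw":0},{"dp":[0,0,0.0005],"yaw":0},{"dp":[0,0,0.005],"yaw":0},{"dp":[0,0,0.015],"yaw":0},{"dp":[0,0,0.035],"yaw":0},{"dp":[0,0,0.065],"yaw":0},{"dp":[0,0,0.1],"yaw":0},{"dp":[0,0,0.14],"yaw":0},{"dp":[0,0,0.18],"yaw":0},{"dp":[0,0,0.21],"yaw":0},{"dp":[0,0,0.23],"yaw":0},{"dp":[0,0,0.238],"yaw":0},{"dp":[0,0,0.238],"yaw":0},{"dp":[0,0,0.238],"yaw":0}], "grip": -0.2, "squeeze": 40}}

```text
time_s: 34.4
tcp_pos: [0.4815, -0.0115, 0.3026]
eef_rot: [180.0, -0.0, -180.0]
contact_force: [0.8, 0.4, -1.5]
gripper_width: 0.0529
gripper_force: 0.0
```

{"api": "apply_moves", "payload": {"targets": [{"dp":[0,-0.02,0],"yaw":0},{"dp":[0,-0.05,0],"yaw":0},{"dp":[-0.002,-0.085,0],"yaw":0},{"dp":[-0.003,-0.12,0],"yaw":0},{"dp":[-0.005,-0.155,0],"yaw":0},{"dp":[-0.006,-0.19,0],"yaw":0},{"dp":[-0.007,-0.218,0],"yaw":0},{"dp":[-0.007,-0.234,0],"yaw":0},{"dp":[-0.007,-0.239,0],"yaw":0},{"dp":[-0.007,-0.239,0],"yaw":0},{"dp":[-0.007,-0.239,-0.03],"yaw":0},{"dp":[-0.007,-0.239,-0.06],"yaw":0},{"dp":[-0.007,-0.239,-0.085],"yaw":0},{"dp":[-0.007,-0.239,-0.105],"yaw":0},{"dp":[-0.007,-0.239,-0.115],"yaw":0},{"dp":[-0.007,-0.239,-0.12],"yaw":0},{"dp":[-0.007,-0.239,-0.122],"yaw":0},{"dp":[-0.007,-0.239,-0.122],"yaw":0},{"dp":[-0.007,-0.239,-0.122],"yaw":0}]}}

```text
time_s: 35.98
tcp_pos: [0.4757, -0.2506, 0.1824]
eef_rot: [-180.0, 0.1, -179.9]
contact_force: [0.5, 0.1, 0.4]
gripper_width: 0.0523
gripper_force: 0.0
```

```bash
python3 m2.py t3.png
```

```text
0.188 146 [588.98630137 329.90753425] [ 0.5452 -0.309   0.1953] [ 0.5451 -0.3094  0.1946] [200  98  17]
0.0675 35 [552.51428571 328.07142857] [ 0.5482 -0.2855  0.0759] [ 0.5476 -0.2888  0.0762] [137  84  27]
0.0675 34 [143.60294118 376.10294118] [0.4663 0.4043 0.0689] [0.4681 0.4036 0.0692] [232 181 105]
basket ((481.7967529296875, -12.750907897949219), (184.67713928222656, 187.20074462890625))
```

View pics/t3.png

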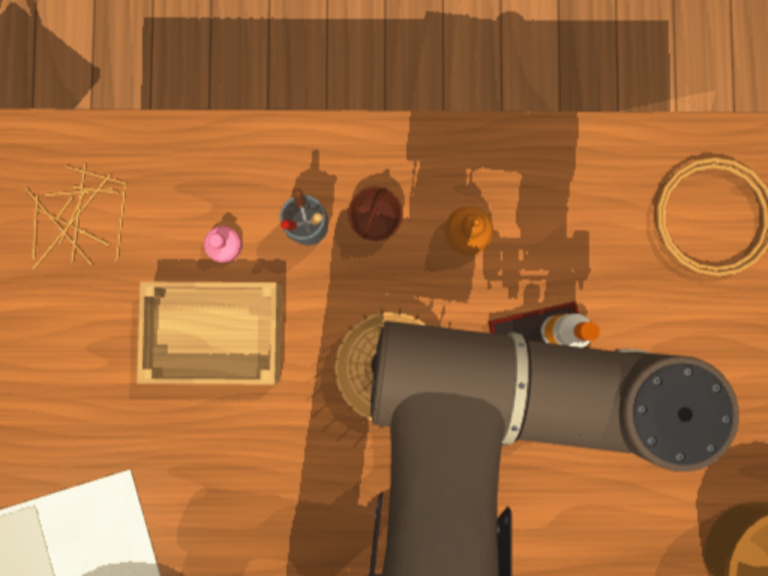

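The arm hides the weight in this view (crate empty at (205,333), glue standing at (588,330)). I'll check the weight on the way back. Taking the varnish home now.

{"api": "apply_moves", "payload": {"targets": [{"dp":[0,0,0],"yaw":0},{"dp":[0,0,0],"yaw":0},{"dp":[0,0,0],"yaw":0},{"dp":[0,0,0],"yaw":0},{"dp":[0,0,0],"yaw":0},{"dp":[0,0,0],"yaw":0},{"dp":[0,0,0],"yaw":0},{"dp":[0,0,0],"yaw":0},{"dp":[0,0,0.003],"yaw":0},{"dp":[0,0,0.01],"yaw":0},{"dp":[0,0,0.02],"yaw":0},{"dp":[0,0,0.035],"yaw":0},{"dp":[0,0,0.05],"yaw":0},{"dp":[0,0,0.07],"yaw":0},{"dp":[0,0,0.09],"yaw":0},{"dp":[0,0,0.105],"yaw":0},{"dp":[0,0,0.115],"yaw":0},{"dp":[0,0,0.122],"yaw":0},{"dp":[0,0,0.122],"yaw":0}], "grip": 1, "squeeze": 40}}

```text
time_s: 37.62
tcp_pos: [0.4753, -0.2507, 0.3048]
eef_rot: [-180.0, 0.1, -180.0]
contact_force: [0.1, -0.9, -3.6]
gripper_width: 0.0286
gripper_force: 40.0
```

{"api": "apply_moves", "payload": {"targets": [{"dp":[0.001,0.008,0],"yaw":0},{"dp":[0.003,0.022,0],"yaw":0},{"dp":[0.007,0.044,0],"yaw":0},{"dp":[0.012,0.072,0],"yaw":0},{"dp":[0.017,0.106,0],"yaw":0},{"dp":[0.023,0.142,0],"yaw":0},{"dp":[0.029,0.178,0],"yaw":0},{"dp":[0.035,0.214,0],"yaw":0},{"dp":[0.041,0.25,0],"yaw":0},{"dp":[0.047,0.286,0],"yaw":0},{"dp":[0.053,0.322,0],"yaw":0},{"dp":[0.059,0.358,0],"yaw":0},{"dp":[0.065,0.394,0],"yaw":0},{"dp":[0.071,0.43,0],"yaw":0},{"dp":[0.077,0.466,0],"yaw":0},{"dp":[0.083,0.502,0],"yaw":0},{"dp":[0.089,0.536,0],"yaw":0},{"dp":[0.094,0.566,0],"yaw":0},{"dp":[0.098,0.592,0],"yaw":0},{"dp":[0.101,0.607,0],"yaw":0}]}}

```text
time_s: 39.28
tcp_pos: [0.575, 0.3595, 0.3006]
eef_rot: [-179.9, -0.2, -179.9]
contact_force: [-0.0, -0.4, -2.5]
gripper_width: 0.0285
gripper_force: 40.0
```

```bash
python3 m2.py t4.png
```

```text
0.188 147 [588.89795918 329.95918367] [ 0.5451 -0.3087  0.1957] [ 0.5451 -0.3096  0.1944] [242 134   8]
0.188 149 [606.28187919 400.44966443] [ 0.4399 -0.333   0.1956] [ 0.4398 -0.3336  0.1944] [235 199   1]
0.0675 38 [553.26315789 330.43421053] [ 0.5442 -0.2866  0.0765] [ 0.545  -0.2899  0.0761] [142  89  33]
0.0675 84 [389.   365.25] [ 0.4854 -0.0092  0.076 ] [ 0.4854 -0.0097  0.0754] [55 41 31]
0.0675 42 [569.28571429 388.5       ] [ 0.447  -0.312   0.0772] [ 0.4431 -0.3184  0.0766] [124 110  79]
basket ((482.40277099609375, -11.69460678100586), (184.10446166992188, 184.49429321289062))
```

View pics/t4.png

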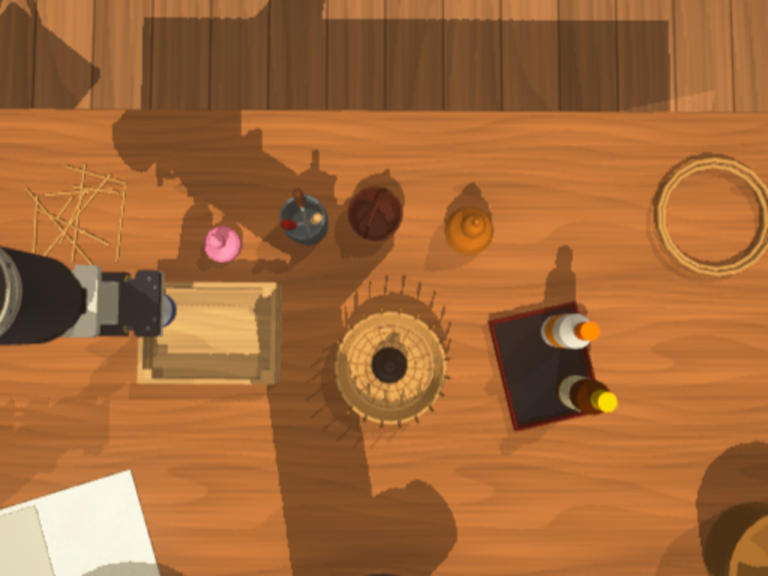

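The weight stands upright in the middle of the basket at (389,365), 3–4 mm off centre at most. The basket hasn't moved. Setting the varnish down.

{"api": "apply_moves", "payload": {"targets": [{"dp":[0,0.006,0],"yaw":0},{"dp":[0,0.008,0],"yaw":0},{"dp":[0,0.008,-0.015],"yaw":0},{"dp":[0,0.008,-0.035],"yaw":0},{"dp":[0,0.008,-0.06],"yaw":0},{"dp":[0,0.008,-0.085],"yaw":0},{"dp":[0,0.008,-0.102],"yaw":0},{"dp":[0,0.008,-0.112],"yaw":0},{"dp":[0,0.008,-0.117],"yaw":0},{"dp":[0,0.008,-0.119],"yaw":0},{"dp":[0,0.008,-0.12],"yaw":0},{"dp":[0,0.008,-0.1205],"yaw":0},{"dp":[0,0.008,-0.1205],"yaw":0},{"dp":[0,0.008,-0.1205],"yaw":0}]}}

```text
time_s: 40.5
tcp_pos: [0.5762, 0.3647, 0.1838]
eef_rot: [179.9, 0.1, -180.0]
contact_force: [0.7, 0.1, -3.2]
gripper_width: 0.0286
gripper_force: 40.0
```

{"api": "apply_moves", "payload": {"targets": [{"dp":[0,0,-0.0005],"yaw":0},{"dp":[0,0,-0.001],"yaw":0},{"dp":[0,0,-0.001],"yaw":0},{"dp":[0,0,-0.001],"yaw":0}]}}

```text
time_s: 40.83
tcp_pos: [0.5767, 0.3647, 0.1835]
eef_rot: [179.9, 0.1, -179.9]
contact_force: [-1.0, -0.8, 4.8]
gripper_width: 0.029
gripper_force: 40.0
```

{"api": "apply_moves", "payload": {"targets": [{"dp":[0,0,0],"yaw":0},{"dp":[0,0,0],"yaw":0},{"dp":[0,0,0],"yaw":0},{"dp":[0,0,0],"yaw":0},{"dp":[0,0,0],"yaw":0},{"dp":[0,0,0],"yaw":0},{"dp":[0,0,0.01],"yaw":0},{"dp":[0,0,0.03],"yaw":0},{"dp":[0,0,0.055],"yaw":0},{"dp":[0,0,0.085],"yaw":0},{"dp":[0,0,0.11],"yaw":0},{"dp":[0,0,0.12],"yaw":0},{"dp":[0,0,0.1215],"yaw":0},{"dp":[-0.005,-0.02,0.1215],"yaw":0},{"dp":[-0.01,-0.05,0.1215],"yaw":0},{"dp":[-0.018,-0.09,0.1215],"yaw":0},{"dp":[-0.026,-0.13,0.1215],"yaw":0},{"dp":[-0.034,-0.17,0.1215],"yaw":0},{"dp":[-0.042,-0.21,0.1215],"yaw":0},{"dp":[-0.05,-0.25,0.1215],"yaw":0}], "grip": -0.2}}

```text
time_s: 42.5
tcp_pos: [0.5246, 0.1126, 0.3026]
eef_rot: [-180.0, -0.1, -179.9]
contact_force: [0.5, -1.1, 0.5]
gripper_width: 0.0525
gripper_force: 0.0
```

{"api": "apply_moves", "payload": {"targets": [{"dp":[-0.0885,-0.449,0],"yaw":0},{"dp":[-0.0885,-0.449,0],"yaw":0},{"dp":[-0.0885,-0.449,0],"yaw":0},{"dp":[-0.0885,-0.449,0],"yaw":0},{"dp":[-0.0885,-0.449,0],"yaw":0},{"dp":[-0.0885,-0.449,0],"yaw":0},{"dp":[-0.0885,-0.449,0],"yaw":0},{"dp":[-0.0885,-0.449,0],"yaw":0},{"dp":[-0.0885,-0.449,0],"yaw":0},{"dp":[-0.0885,-0.449,0],"yaw":0},{"dp":[-0.0885,-0.449,0],"yaw":0},{"dp":[-0.0885,-0.449,0],"yaw":0},{"dp":[-0.0885,-0.449,0],"yaw":0},{"dp":[-0.0885,-0.449,0],"yaw":0},{"dp":[-0.0885,-0.449,0],"yaw":0}]}}

```text
time_s: 43.75
tcp_pos: [0.4375, -0.3337, 0.303]
eef_rot: [180.0, -0.0, -179.9]
contact_force: [-0.1, 1.1, 0.4]
gripper_width: 0.0527
gripper_force: 0.0
```

{"api": "apply_moves", "payload": {"targets": [{"dp":[0,0,-0.03],"yaw":0},{"dp":[0,0,-0.06],"yaw":0},{"dp":[0,0,-0.085],"yaw":0},{"dp":[0,0,-0.105],"yaw":0},{"dp":[0,0,-0.115],"yaw":0},{"dp":[0,0,-0.12],"yaw":0},{"dp":[0,0,-0.122],"yaw":0},{"dp":[0,0,-0.122],"yaw":0}]}}

```text
time_s: 44.42
tcp_pos: [0.4381, -0.3344, 0.182]
eef_rot: [-180.0, 0.0, -179.9]
contact_force: [0.3, -0.5, 0.5]
gripper_width: 0.0526
gripper_force: 0.0
```

{"api": "apply_moves", "payload": {"targets": [{"dp":[0,0,0],"yaw":0},{"dp":[0,0,0],"yaw":0},{"dp":[0,0,0],"yaw":0},{"dp":[0,0,0],"yaw":0},{"dp":[0,0,0],"yaw":0},{"dp":[0,0,0],"yaw":0},{"dp":[0,0,0],"yaw":0},{"dp":[0,0,0],"yaw":0},{"dp":[0,0,0.003],"yaw":0},{"dp":[0,0,0.01],"yaw":0},{"dp":[0,0,0.02],"yaw":0},{"dp":[0,0,0.035],"yaw":0},{"dp":[0,0,0.05],"yaw":0},{"dp":[0,0,0.07],"yaw":0},{"dp":[0,0,0.09],"yaw":0},{"dp":[0,0,0.105],"yaw":0},{"dp":[0,0,0.115],"yaw":0},{"dp":[0,0,0.122],"yaw":0},{"dp":[0,0,0.122],"yaw":0}], "grip": 1}}

```text
time_s: 46.0
tcp_pos: [0.4377, -0.3347, 0.3047]
eef_rot: [-180.0, 0.1, -180.0]
contact_force: [-0.2, -0.1, -2.2]
gripper_width: 0.0286
gripper_force: 40.0
```

{"api": "apply_moves", "payload": {"targets": [{"dp":[0.001,0.008,0],"yaw":0},{"dp":[0.002,0.022,0],"yaw":0},{"dp":[0.005,0.044,0],"yaw":0},{"dp":[0.008,0.072,0],"yaw":0},{"dp":[0.012,0.106,0],"yaw":0},{"dp":[0.016,0.142,0],"yaw":0},{"dp":[0.02,0.178,0],"yaw":0},{"dp":[0.024,0.214,0],"yaw":0},{"dp":[0.028,0.25,0],"yaw":0},{"dp":[0.032,0.286,0],"yaw":0},{"dp":[0.036,0.322,0],"yaw":0},{"dp":[0.041,0.358,0],"yaw":0},{"dp":[0.045,0.394,0],"yaw":0},{"dp":[0.049,0.43,0],"yaw":0},{"dp":[0.053,0.466,0],"yaw":0},{"dp":[0.057,0.502,0],"yaw":0},{"dp":[0.061,0.536,0],"yaw":0},{"dp":[0.065,0.566,0],"yaw":0},{"dp":[0.069,0.592,0],"yaw":0},{"dp":[0.072,0.612,0],"yaw":0}]}}

```text
time_s: 47.67
tcp_pos: [0.5086, 0.2797, 0.3016]
eef_rot: [-179.9, -0.1, -179.9]
contact_force: [-0.5, -1.1, -3.9]
gripper_width: 0.0287
gripper_force: 40.0
```

{"api": "apply_moves", "payload": {"targets": [{"dp":[0,0.012,0],"yaw":0},{"dp":[0,0.018,0],"yaw":0},{"dp":[0,0.021,0],"yaw":0},{"dp":[0,0.021,-0.015],"yaw":0},{"dp":[0,0.021,-0.035],"yaw":0},{"dp":[0,0.021,-0.06],"yaw":0},{"dp":[0,0.021,-0.085],"yaw":0},{"dp":[0,0.021,-0.102],"yaw":0},{"dp":[0,0.021,-0.112],"yaw":0},{"dp":[0,0.021,-0.117],"yaw":0},{"dp":[0,0.021,-0.119],"yaw":0},{"dp":[0,0.021,-0.12],"yaw":0},{"dp":[0,0.021,-0.1205],"yaw":0},{"dp":[0,0.021,-0.1205],"yaw":0},{"dp":[0,0.021,-0.1215],"yaw":0},{"dp":[0,0.021,-0.1215],"yaw":0},{"dp":[0,0.021,-0.1215],"yaw":0}]}}

```text
time_s: 49.08
tcp_pos: [0.5105, 0.2989, 0.1838]
eef_rot: [179.9, 0.2, -179.9]
contact_force: [-0.4, -2.3, 6.1]
gripper_width: 0.0291
gripper_force: 40.0
```

{"api": "apply_moves", "payload": {"targets": [{"dp":[0,0,0],"yaw":0},{"dp":[0,0,0],"yaw":0},{"dp":[0,0,0],"yaw":0},{"dp":[0,0,0],"yaw":0},{"dp":[0,0,0],"yaw":0},{"dp":[0,0,0],"yaw":0},{"dp":[0,0,0.01],"yaw":0},{"dp":[0,0,0.03],"yaw":0},{"dp":[0,0,0.055],"yaw":0},{"dp":[0,0,0.085],"yaw":0},{"dp":[0,0,0.11],"yaw":0},{"dp":[0,0,0.12],"yaw":0},{"dp":[0,0,0.1215],"yaw":0},{"dp":[0,-0.02,0.1215],"yaw":0},{"dp":[0,-0.05,0.1215],"yaw":0},{"dp":[0.005,-0.09,0.1215],"yaw":0},{"dp":[0.01,-0.13,0.1215],"yaw":0},{"dp":[0.015,-0.17,0.1215],"yaw":0},{"dp":[0.015,-0.21,0.1215],"yaw":0},{"dp":[0.015,-0.25,0.1215],"yaw":0}], "grip": -0.2}}

```text
time_s: 50.75
tcp_pos: [0.5234, 0.0461, 0.3023]
eef_rot: [-180.0, -0.1, -180.0]
contact_force: [1.1, 0.5, -0.5]
gripper_width: 0.053
gripper_force: 0.0
```

{"api": "apply_moves", "payload": {"targets": [{"dp":[0.02,-0.359,0],"yaw":0},{"dp":[0.02,-0.359,0],"yaw":0},{"dp":[0.02,-0.359,0],"yaw":0},{"dp":[0.02,-0.359,0],"yaw":0},{"dp":[0.02,-0.359,0],"yaw":0},{"dp":[0.02,-0.359,0],"yaw":0},{"dp":[0.02,-0.359,0],"yaw":0},{"dp":[0.02,-0.359,0],"yaw":0},{"dp":[0.02,-0.359,0],"yaw":0},{"dp":[0.02,-0.359,0],"yaw":0},{"dp":[0.02,-0.359,0],"yaw":0},{"dp":[0.02,-0.359,0],"yaw":0},{"dp":[0.02,-0.359,0],"yaw":0}]}}

```text
time_s: 51.83
tcp_pos: [0.5441, -0.3098, 0.3029]
eef_rot: [180.0, -0.0, -179.9]
contact_force: [-0.2, 0.4, 0.7]
gripper_width: 0.0523
gripper_force: 0.0
```

{"api": "apply_moves", "payload": {"targets": [{"dp":[0,0,-0.03],"yaw":0},{"dp":[0,0,-0.06],"yaw":0},{"dp":[0,0,-0.085],"yaw":0},{"dp":[0,0,-0.105],"yaw":0},{"dp":[0,0,-0.115],"yaw":0},{"dp":[0,0,-0.12],"yaw":0},{"dp":[0,0,-0.122],"yaw":0},{"dp":[0,0,-0.122],"yaw":0}]}}

```text
time_s: 52.5
tcp_pos: [0.545, -0.3103, 0.1821]
eef_rot: [-180.0, 0.1, -179.9]
contact_force: [0.0, -0.6, -0.7]
gripper_width: 0.0525
gripper_force: 0.0
```

{"api": "apply_moves", "payload": {"targets": [{"dp":[0,0,0],"yaw":0},{"dp":[0,0,0],"yaw":0},{"dp":[0,0,0],"yaw":0},{"dp":[0,0,0],"yaw":0},{"dp":[0,0,0],"yaw":0},{"dp":[0,0,0],"yaw":0},{"dp":[0,0,0],"yaw":0},{"dp":[0,0,0],"yaw":0},{"dp":[0,0,0.003],"yaw":0},{"dp":[0,0,0.01],"yaw":0},{"dp":[0,0,0.02],"yaw":0},{"dp":[0,0,0.035],"yaw":0},{"dp":[0,0,0.05],"yaw":0},{"dp":[0,0,0.07],"yaw":0},{"dp":[0,0,0.09],"yaw":0},{"dp":[0,0,0.105],"yaw":0},{"dp":[0,0,0.115],"yaw":0},{"dp":[0,0,0.122],"yaw":0},{"dp":[0,0,0.122],"yaw":0}], "grip": 1}}

```text
time_s: 54.08
tcp_pos: [0.5448, -0.3107, 0.3048]
eef_rot: [-180.0, 0.1, -180.0]
contact_force: [0.2, -0.7, -3.0]
gripper_width: 0.029
gripper_force: 40.0
```

{"api": "apply_moves", "payload": {"targets": [{"dp":[0,0.008,0],"yaw":0},{"dp":[0.001,0.02,0],"yaw":0},{"dp":[0.002,0.038,0],"yaw":0},{"dp":[0.003,0.06,0],"yaw":0},{"dp":[0.005,0.088,0],"yaw":0},{"dp":[0.006,0.118,0],"yaw":0},{"dp":[0.008,0.15,0],"yaw":0},{"dp":[0.01,0.183,0],"yaw":0},{"dp":[0.012,0.216,0],"yaw":0},{"dp":[0.014,0.249,0],"yaw":0},{"dp":[0.016,0.282,0],"yaw":0},{"dp":[0.018,0.315,0],"yaw":0},{"dp":[0.02,0.348,0],"yaw":0},{"dp":[0.021,0.381,0],"yaw":0},{"dp":[0.023,0.413,0],"yaw":0},{"dp":[0.025,0.443,0],"yaw":0},{"dp":[0.026,0.47,0],"yaw":0},{"dp":[0.028,0.495,0],"yaw":0},{"dp":[0.029,0.515,0],"yaw":0},{"dp":[0.03,0.53,0],"yaw":0}]}}

```text
time_s: 55.75
tcp_pos: [0.5732, 0.2219, 0.302]
eef_rot: [-180.0, -0.1, -179.9]
contact_force: [1.1, -0.0, -3.4]
gripper_width: 0.0285
gripper_force: 40.0
```

{"api": "apply_moves", "payload": {"targets": [{"dp":[0,0.009,0],"yaw":0},{"dp":[0,0.013,0],"yaw":0},{"dp":[0,0.0145,0],"yaw":0},{"dp":[0,0.0145,-0.015],"yaw":0},{"dp":[0,0.0145,-0.035],"yaw":0},{"dp":[0,0.0145,-0.06],"yaw":0},{"dp":[0,0.0145,-0.085],"yaw":0},{"dp":[0,0.0145,-0.102],"yaw":0},{"dp":[0,0.0145,-0.112],"yaw":0},{"dp":[0,0.0145,-0.117],"yaw":0},{"dp":[0,0.0145,-0.119],"yaw":0},{"dp":[0,0.0145,-0.12],"yaw":0},{"dp":[0,0.0145,-0.1205],"yaw":0},{"dp":[0,0.0145,-0.1205],"yaw":0},{"dp":[0,0.0145,-0.1215],"yaw":0},{"dp":[0,0.0145,-0.1215],"yaw":0},{"dp":[0,0.0145,-0.1215],"yaw":0}]}}

```text
time_s: 57.17
tcp_pos: [0.5756, 0.2343, 0.1838]
eef_rot: [179.9, 0.2, -179.9]
contact_force: [0.2, -1.4, 5.4]
gripper_width: 0.0283
gripper_force: 40.0
```

{"api": "apply_moves", "payload": {"targets": [{"dp":[0,0,0],"yaw":0},{"dp":[0,0,0],"yaw":0},{"dp":[0,0,0],"yaw":0},{"dp":[0,0,0],"yaw":0},{"dp":[0,0,0],"yaw":0},{"dp":[0,0,0],"yaw":0},{"dp":[0,0,0.01],"yaw":0},{"dp":[0,0,0.03],"yaw":0},{"dp":[0,0,0.055],"yaw":0},{"dp":[0,0,0.085],"yaw":0},{"dp":[0,0,0.11],"yaw":0},{"dp":[0,0,0.14],"yaw":0},{"dp":[0,0,0.16],"yaw":0},{"dp":[0,-0.02,0.16],"yaw":0},{"dp":[0,-0.05,0.16],"yaw":0},{"dp":[-0.01,-0.09,0.16],"yaw":0},{"dp":[-0.02,-0.13,0.16],"yaw":0},{"dp":[-0.03,-0.17,0.16],"yaw":0},{"dp":[-0.04,-0.21,0.16],"yaw":0},{"dp":[-0.05,-0.25,0.16],"yaw":0}], "grip": -0.2}}

```text
time_s: 58.83
tcp_pos: [0.5235, -0.0178, 0.3428]
eef_rot: [180.0, 0.1, -179.9]
contact_force: [0.2, 0.0, 0.8]
gripper_width: 0.0531
gripper_force: 0.0
```

{"api": "apply_moves", "payload": {"targets": [{"dp":[-0.03,-0.04,0],"yaw":0},{"dp":[-0.03,-0.08,0],"yaw":0},{"dp":[-0.03,-0.12,0],"yaw":0},{"dp":[-0.03,-0.16,0],"yaw":0},{"dp":[-0.03,-0.2,0],"yaw":0},{"dp":[-0.03,-0.24,0],"yaw":0},{"dp":[-0.03,-0.28,0],"yaw":0},{"dp":[-0.03,-0.3,0],"yaw":0},{"dp":[-0.03,-0.3,0],"yaw":0},{"dp":[-0.03,-0.3,0],"yaw":0}]}}

```text
time_s: 59.67
tcp_pos: [0.494, -0.3173, 0.3418]
eef_rot: [180.0, -0.0, 179.9]
contact_force: [-0.1, -0.3, 0.8]
gripper_width: 0.0526
gripper_force: 0.0
```

```bash
python3 m2.py t5.png; python3 -c "
from h import *
cap('scene','s5.png')"
```

```text
0.188 154 [140.70779221 307.24675325] [0.578  0.364  0.1989] [0.5777 0.3646 0.1957] [225 218 193]
0.188 145 [227.97931034 308.91724138] [0.5758 0.2337 0.1985] [0.5757 0.2347 0.1961] [243 140  11]
0.188 152 [184.125      351.27631579] [0.5125 0.298  0.1983] [0.5128 0.2986 0.1957] [236 203   3]
0.0675 45 [179.26666667 311.03333333] [0.5759 0.3443 0.0764] [0.5782 0.348  0.0762] [143 137 128]
0.0675 31 [218.85483871 346.35483871] [0.5167 0.2769 0.076 ] [0.5139 0.281  0.0756] [137 121  86]
0.0675 84 [389.   365.25] [ 0.4854 -0.0092  0.0756] [ 0.4852 -0.0097  0.0758] [53 40 32]
basket ((482.3721618652344, -11.698034286499023), (184.18069458007812, 184.46502685546875))
```

View pics/s5.png

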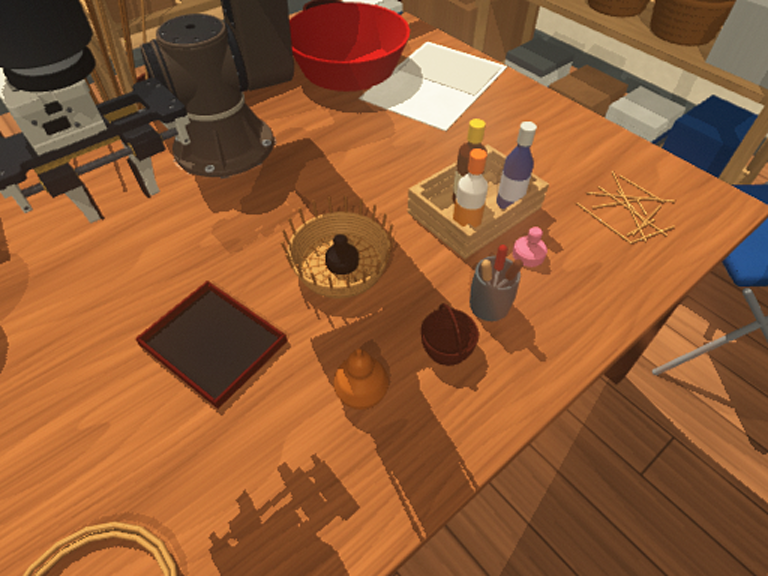

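The picture shows all three bottles upright in the crate at (470,200), within about 2 mm of where they stood. The weight is in the middle of the basket at (342,254), and the bystanders haven't moved. Handing in.

```bash
python3 -c "
from plant import r
print(r.close_job())"
```

```text
the job is handed in; nothing more can be done
None
```

The job is handed in at about 60 s: the weight stands within about 4 mm of the middle of the unmoved half-woven basket, all three bottles are back upright in the crate within about 2 mm of where they stood, and nothing fell or was knocked over; no verdict came back.

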